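# Weigh the token pail on the crank hoist

## Task

Hang the lidded pail by its bail on the sprung double hook of the weighing hoist, let go and let it settle. Then take the loose crank, set its socket fully home on the hoist's square drive and let go of it. Finally take the crank by its free-spinning grip and wind it steadily clockwise (seen from above) until the pail hangs at least 40 mm clear of the counter, let go, and leave pail, crank and the other things on the counter in their places.

Things in the scene. Friction and masses are not known exactly. Their poses are not given: they have to be found in the camera images.
- pail: Closed aluminium token pail, 0.4 to 0.6 kg, 106 mm across, 104 mm high, loose on the counter. Origin: centre of its foot; z up. A stiff steel bail (does not fold) of 8 mm round bar stands over it, its straight top bar 96 mm long along the pail's y, centre line 184 mm above the foot.
- bail (a point): Middle of the pail's top bar (on its centre line). Pinch it here from above, fingers closing along the pail's x axis.
- hook_seat (a point): Midway between the two prongs of the double hook, where the middle of the bail's top bar comes to rest, its length along y. Axes are the hoist's: x from the prongs' tips towards the lift post, z up. Prongs: 8 mm round bars along x, 30 mm either side of here (52 mm free between them), dipped here. Height 0.21 to 0.22 m unloaded. Open above: lower the bar from above, gripper between the prongs.
- prong_tips (a point): Midway between the upturned tips of the prongs: 30 mm before the seat (hoist's -x), 24 mm above it, the least height at which the bar's centre line clears them. Bring the bail in from this open side: bar just over the tips, the pail's lid below the prongs. Behind the seat (+x) the prongs run back 85 mm to a guide frame, whose top stands 34 mm above the unloaded seat.
- hook (a joint): Dip of the sprung hook in m, 0 unloaded, grows downward, spring 140 N/m, damped (settles in about 1 s). The unwound hoist is so low that the hung pail may dip until its foot meets the counter again; that is expected.
- hoist: Weighing hoist fixed to the counter. Origin on the counter; x away from the robot, y left. In mm: drive axis at (0, -140), hook seat at (-5, 130). Foot bar 14 high, x 70 to 150, |y| under 205; gearbox 46 high, x -35 to 95, y -185 to -95; lift post and guide frame x 75 to 150, y 85 to 175.
- drive_seat (a point): On the drive's vertical axis, at the face (50 mm above the counter) on which the fitted crank's socket mouth rests. Axes as the hoist's. The drive is an upright 18 mm square, 22 mm tall, with a 6 mm cone on top (tip 28 mm above this point).
- drive (a joint): Turn of the square drive in rad, clockwise seen from above is positive and raises the lift by 30 mm per turn; it stays where it is left. At 0 the square's sides lie along the hoist's x and y. Stop at 15. It needs about 2 N at the grip.
- crank: Loose steel crank, 0.4 kg, standing on its hub. Origin: centre of the socket's mouth, under the hub; z up. Blind socket 21 mm square, 30 mm deep, sides along x and y: fits in four ways, about 10 degrees of play. Hub 34 mm square to height 30 mm; flat arm 26 mm wide, height 30 to 40 mm, from x = -58 to 87 mm; balance weight at x = -43 mm; upright grip at x = 75 mm.
- crank_boss (a point): Middle of the round boss on top of the crank's hub, 57 mm above the socket mouth, on its axis. Boss 30 mm diameter, 34 mm tall: take the crank here from above, fingers closing along the crank's y (across the arm).
- crank_grip: Black upright grip, 28 mm diameter, 70 mm tall, spins freely on a pin at the crank's x = 75 mm, y = 0. Origin: centre of its lower end, 42 mm above the socket mouth; its axis is the crank's z. It can be held with a fixed gripper heading while the crank is wound.
- detergent: White bottle, 76 mm diameter, 190 mm tall; leave in place. Origin at its foot.
- brush: Wooden scrub brush lying bristles down, 150 x 50 mm, 42 mm high; leave in place. Origin under its middle.
- cup: White mug, 76 mm diameter, 85 mm tall; leave in place. Origin at its foot.
There are look-alikes about, which are no part of the job. Of the things shaped like the crank, the steel one is meant. Leave any brown look-alike of the pail alone.

How it is judged:
On the way, in this order (a step that is already met when the one before it is completed fails the run):
1. the pail hangs by its bail on the sprung hook, released and settled (distance between bail and hook_seat below 0.018 m and value of joint hook above 0.012 m and contact force between the fingers and pail below 0.1 N and linear speed of pail below 0.03 m/s), for 0.3 s.
2. the crank sits fully home on the square drive, released (horizontal distance between crank and drive_seat below 0.006 m and z of crank in the frame of drive_seat below 0.006 m and angle between crank's own z axis and vertical below 0.15 rad and contact force between the fingers and crank below 0.1 N), for 0.2 s.
3. the crank is wound by its grip, past one turn of the drive (value of joint drive above 6.28 rad and contact force between the fingers and crank_grip above 0.3 N), for 0.1 s.
At the end, for the whole second after the job is handed in: The pail hangs still from the double hook (top bar within 18 mm of the seat, tilted under 14 degrees) with its foot at least 38 mm above the counter; the crank is still home on the drive (within 6 mm sideways, 8 mm in height) (height (world z) of pail above 0.038 m and distance between bail and hook_seat below 0.018 m and linear speed of pail below 0.04 m/s and angle between pail's own z axis and vertical below 0.25 rad and horizontal distance between crank and drive_seat below 0.006 m and z of crank in the frame of drive_seat below 0.008 m and angle between crank's own z axis and vertical below 0.15 rad); the robot touches nothing.
It fails at once if a bystander (bottle, brush or mug) is moved more than 40 mm (distance of any of detergent, brush, cup from where it was at the start of the episode above 0.04 m).
It fails at once if the drive is spun faster than 10 rad/s (velocity of joint drive above 10 rad/s).
It also fails if it takes over 72 s, if anything falls off the work surface, if the arm or the gripper's body presses on something with over 40 N, if the wrist force passes 120 N, or if a joint passes its speed limit or range.

## Robot

A 6-joint arm with a two-finger parallel gripper is mounted at the origin on the work surface. World frame = base frame: x ahead of the robot, y to its left, z up, the work surface at z = 0. Lengths are in m, angles in rad, forces in N, time in s.
With the tool pointing down it reaches from about 0.325 to 0.85 m from the base axis. Payload 4.4 kg.
Tool frame: the origin (TCP) lies at the centre of the arm's flange, where the gripper is bolted on; the fingertips stand 199 mm ahead of it and the grasp point (between the pads) lies 180 mm ahead of it; z points along the fingers, y is the line along which they close (so a half turn about z gives the same grasp; the last joint's range is limited). The gripper opens to 94 mm and grips with 3 to 60 N. Pads are 16 mm wide; open, the fingers measure 119 mm over their backs; the gripper's body (75 mm by 177 mm) begins 78 mm behind the grasp point.
Start: joints at [-1.435, 0.207, 1.542, -0, 1.393, -0.15], TCP at [0.163, -0.552, 0.405] pointing down, gripper open.
Joint ranges: [-2.73, 2.73], [-0.86, 2.22], [0.23, 2.46], [-1.11, 4.25], [0.08, 2.63], [-2.82, 2.82]. Speed limits (rad/s): [2.79, 2.79, 3.14, 3.14, 3.14, 3.14].

## Interface

Orientations are given as a rotation vector (axis times angle).
In Python, from station import env gives the robot as it stands. Calls block until the motion is done:
- env.move_to(position, orientation): joint-space move of the TCP to a pose.
- env.move_l(position, frame=None, vel=0.15): straight line of the TCP; frame=None keeps the orientation; vel is the mean speed in m/s.
- env.movej(angles): joint-space move.
- env.command_gripper(opening): opening from 0.0 (shut) to 1.0 (fully open); the grip force is fixed at half the most; returns when the fingers have stopped.
- env.sleep(seconds).
- env.inverse_kinematics(position, orientation): joint angles nearest the present ones, or None.
- env.snapshot(name): name is "scene" or "top" or "wrist"; returns the picture (384x512x3 uint8, red, green, blue); there is no depth.
- env.camera_model(name): a dict with "fx", "fy", "cx", "cy" (pixels), "dist_coeffs" ([k1, k2, p1, p2, k3] as OpenCV has them; the pictures are not rectified), "origin" and "orientation" of the camera in the world; the wrist camera has in their place "tool_from_camera" (4x4, takes a point from camera to tool coordinates, whose origin is the TCP and whose axes are the flange's). Camera axes: x right, y down, z forward; pixel columns grow to the right and rows downward; lengths in m; the calibration is good to about 2 mm. A picture is of the moment at which its call begins: read the wrist's pose just before it. camera_model takes no time and is no camera call.
A pose or a line that the arm cannot do raises env.Unreachable and nothing moves.
- env.hand_in(): hands the job in; it is judged then, once.
Readings, each from a call of its own:
- env.get_time(): time.
- env.get_q(): joint angles.
- env.get_dq(): joint speeds.
- env.get_tau(): joint torques, N m.
- env.get_ee_pos(): TCP position.
- env.get_eef_rot(): TCP orientation.
- env.get_contact_force(): force on the tool from outside, world axes, zero at the start.
- env.get_wrist_torque(): the same for the moment, N m.
- env.get_width(): opening from 0.0 (shut) to 1.0 (fully open).
- env.get_finger_force(): force on a finger pad.
Only numpy, scipy, OpenCV 4.12 (cv2) and the standard library are available. Lean on these libraries where they do the work, as an engineer would, in place of code of your own. Each camera call takes 0.05 s, during which the arm holds its last target. There are 200 camera calls.

## Working session

There is one attempt and no reset: what is moved stays moved. The work goes in short steps, each a Python script; the robot and the scene stay as the last script left them, time stands still between calls to the robot, and variables do not carry over. Pictures are saved under pics/ and viewed, at most 10 in all, crops included, and the job is handed in when it is done.

```bash
mkdir -p pics; python3 - <<'E'
from station import env
import cv2, numpy as np
for n in("scene","top"):
    im=env.snapshot(n); cv2.imwrite(f"pics/{n}0.png",im[:,:,::-1]); np.save(f"pics/{n}0.npy",im)
    print(env.camera_model(n))
print(env.camera_model("wrist"),env.get_time(),env.get_eef_rot())
E
```

```text
{'fx': 466.68846081562106, 'fy': 466.68846081562106, 'cx': 256.12349508145456, 'cy': 195.88752386537962, 'dist_coeffs': array([-0.13638158,  0.        ,  0.        ,  0.        ,  0.        ]), 'origin': array([1.30470733, 0.75906726, 0.91931845]), 'orientation': array([-0.94621923, -2.3202857 ,  1.21448533])}
{'fx': 382.88003016794454, 'fy': 382.88003016794454, 'cx': 257.88189655368825, 'cy': 193.60128435901223, 'dist_coeffs': array([-0.0021777,  0.       ,  0.       ,  0.       ,  0.       ]), 'origin': array([ 0.43842879, -0.03035238,  1.37323284]), 'orientation': array([-2.21118147,  2.147794  , -0.04438889])}
{'fx': 267.52992575716684, 'fy': 267.52992575716684, 'cx': 257.43726830572774, 'cy': 190.93437658045895, 'dist_coeffs': array([-0.01320884,  0.        ,  0.        ,  0.        ,  0.        ]), 'tool_from_camera': array([[-6.31857739e-04, -9.58068781e-01, -2.86537628e-01,
         8.40258915e-02],
       [ 9.99999797e-01, -5.81720839e-04, -2.60102088e-04,
         3.72759846e-04],
       [ 8.25107813e-05, -2.86537734e-01,  9.58068954e-01,
         1.95435726e-02],
       [ 0.00000000e+00,  0.00000000e+00,  0.00000000e+00,
         1.00000000e+00]])} 0.1 [-3.10737593e+00 -4.48669191e-01  2.85742672e-05]
```

View pics/scene0.png

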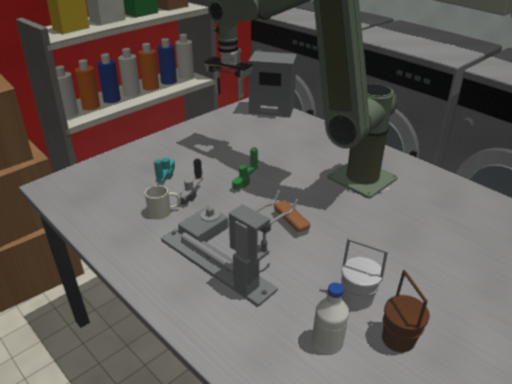

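View pics/top0.png

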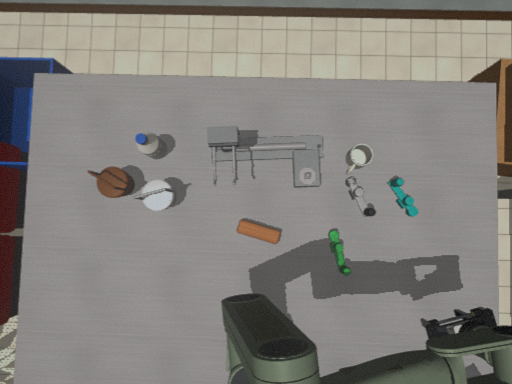

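Scene: hoist in the middle, white pail at top (157,195), with the brown look-alike to its left. The steel crank is at top (360,197), with its grip at (370,212). Next I'll enlarge these.

```bash
python3 - <<'E'
import cv2, numpy as np
a=cv2.imread("pics/top0.png"); b=cv2.imread("pics/scene0.png")
r=lambda i,x,y,w,h,W,H:cv2.resize(i[y:y+h,x:x+w],(W,H),interpolation=cv2.INTER_CUBIC)
# tile 400x300 each -> 4x scale of 100x75
out=np.vstack([np.hstack([r(a,120,150,100,75,400,300),r(a,195,120,100,75,400,300)]),np.hstack([r(a,285,145,100,75,400,300),r(b,310,225,100,75,400,300)])])
cv2.imwrite("pics/z1.png",out)
E
```

```text
(no output)
```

View pics/z1.png

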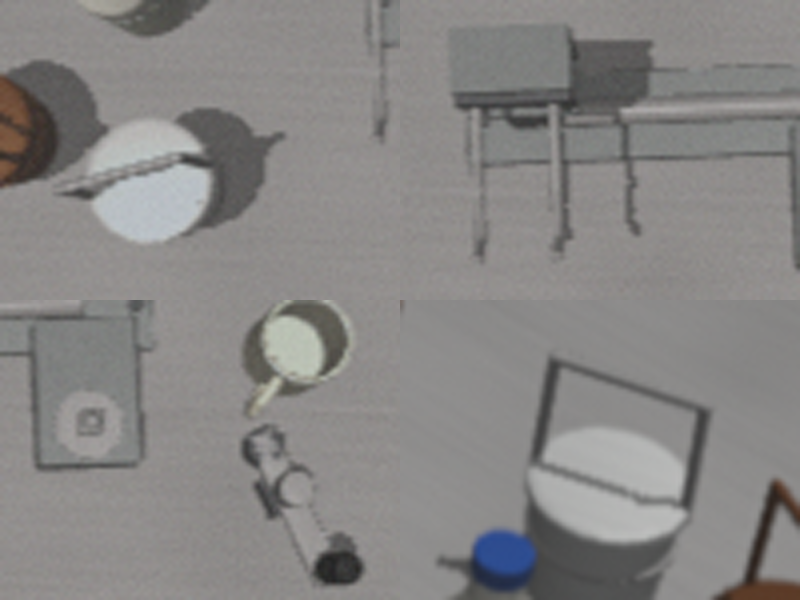

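```bash
cat > h.py <<'E'
from station import env
import cv2, numpy as np
from scipy.spatial.transform import Rotation as R
def down(yaw): return (R.from_euler('z',yaw)*R.from_euler('x',np.pi)).as_rotvec()
def cam(n,tcp=None):
    m=env.camera_model(n)
    if n!="wrist": Rc,o=R.from_rotvec(m["orientation"]).as_matrix(),m["origin"]
    else:
        p,r=tcp; T=m["tool_from_camera"]; A=R.from_rotvec(r).as_matrix()
        Rc,o=A@T[:3,:3],np.array(p)+A@T[:3,3]
    return m,Rc,o
def cast(n,px,z,tcp=None):
    m,Rc,o=cam(n,tcp); K=np.array([[m["fx"],0,m["cx"]],[0,m["fy"],m["cy"]],[0,0,1]])
    u=cv2.undistortPoints(np.array([[px]],float),K,m["dist_coeffs"])[0,0]
    d=Rc@np.array([u[0],u[1],1]); return o+d*(z-o[2])/d[2]
def look(name):
    t=(env.get_ee_pos(),env.get_eef_rot()); im=env.snapshot("wrist")
    cv2.imwrite(f"pics/{name}.png",im[:,:,::-1]); np.save(f"pics/{name}_t.npy",np.array(t)); return im,t
E
python3 - <<'E'
from h import *
np.set_printoptions(precision=4,suppress=True)
P=lambda l,*a: print(l,cast(*a))
P("lid","top",(158,195.5),.104)
P("barL","scene",(348,239.3),.184);P("barR","scene",(386.5,252.8),.184)
P("barTopL","top",(134.5,197),.184);P("barTopR","top",(165.7,188.7),.184)
P("tipL","top",(214.5,183.5),.23);P("tipR","top",(234.5,181.5),.23)
P("drive","top",(308,175.5),.078)
P("boss","top",(359.25,191.75),.074);P("grip","top",(370,211.5),.112)
E
```

```text
lid [0.5008 0.3309 0.104 ]
barL [0.5263 0.2936 0.184 ]
barR [0.501  0.3893 0.184 ]
barTopL [0.4901 0.3819 0.184 ]
barTopR [0.5189 0.2849 0.184 ]
tipL [0.5356 0.1261 0.23  ]
tipR [0.5433 0.0661 0.23  ]
drive [ 0.5846 -0.1699  0.078 ]
boss [ 0.5345 -0.3444  0.074 ]
grip [ 0.4679 -0.3711  0.112 ]
```

```bash
python3 - <<'E'
from h import *
V=[("w_crank",(.51,-.353,.41),0),("w_drive",(.585,-.17,.41),0),("w_hook",(.555,.096,.53),0),("w_pail",(.505,.335,.5),0.2)]
ims=[]
for n,p,y in V:
    try: env.move_to(p,down(y))
    except env.Unreachable: print("unreach",n); continue
    im,t=look(n); ims.append(im[:,:,::-1]); print(n,env.get_time(),env.get_q().round(2))
s=[cv2.resize(i,(400,300),interpolation=cv2.INTER_AREA) for i in ims]
cv2.imwrite("pics/w4.png",np.vstack([np.hstack(s[:2]),np.hstack(s[2:])]))
E
```

```text
w_crank 1.6333 [-0.75  0.3   1.42 -0.    1.43  0.83]
w_drive 2.4917 [-0.43  0.27  1.45 -0.    1.42  1.15]
w_hook 3.6667 [ 0.02  0.12  1.39 -0.    1.63  1.59]
w_pail 4.6833 [ 0.44  0.22  1.33 -0.    1.59  1.81]
```

View pics/w4.png

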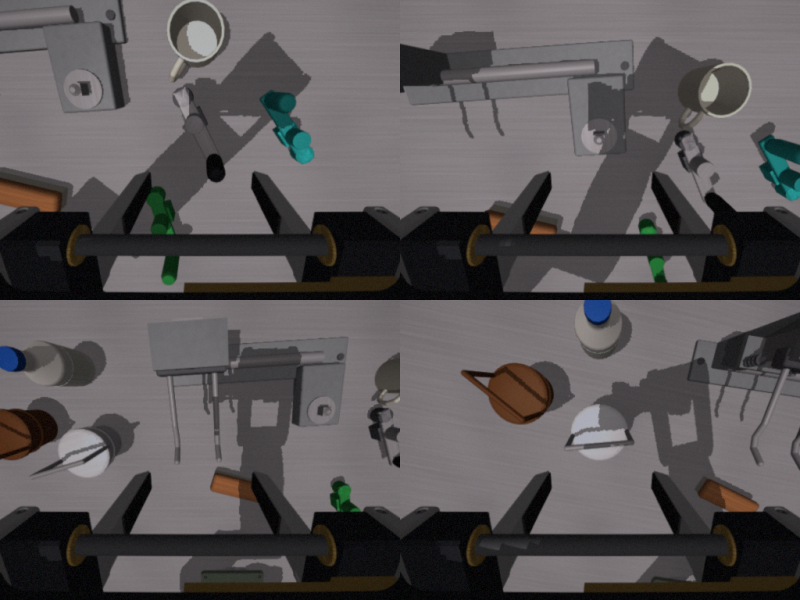

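Wrist views: crank at tile 1 (165–215, 90–175), drive at tile 2 (200,137), prongs at tile 3 (175,160) and (218,157), bail at tile 4 (165,148)–(232,140).

```bash
python3 - <<'E'
import cv2, numpy as np
r=lambda n,x,y:cv2.resize(cv2.imread(f"pics/{n}.png")[y:y+100,x:x+133],(400,300),interpolation=cv2.INTER_CUBIC)
cv2.imwrite("pics/z2.png",np.vstack([np.hstack([r("w_crank",190,130),r("w_drive",190,110)]),np.hstack([r("w_hook",180,110),r("w_pail",190,120)])]))
E
```

```text
(no output)
```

View pics/z2.png

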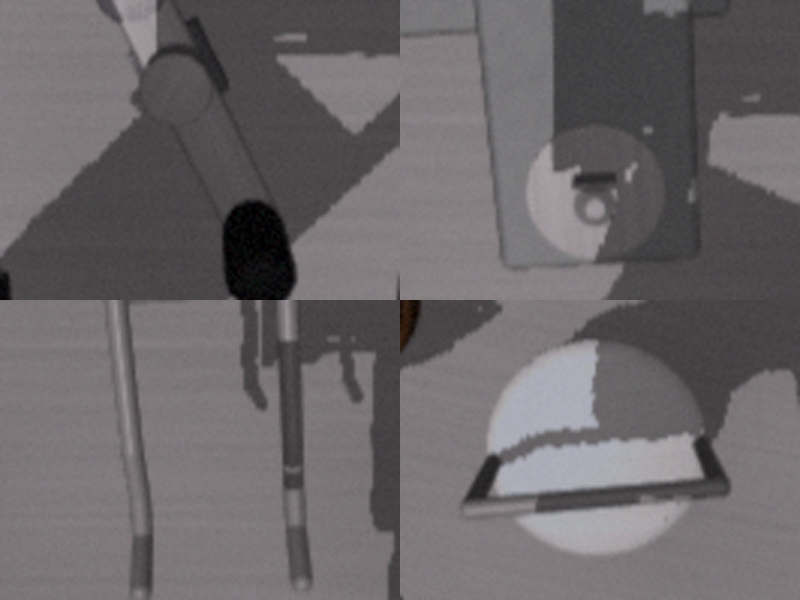

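```bash
python3 - <<'E'
from h import *
np.set_printoptions(precision=4,suppress=True)
def P(l,n,px,z):
    t=np.load(f"pics/{n}_t.npy"); v=cast("wrist",px,z,t); print(l,v); return v[:2]
a=P("barL","w_pail",(211.7,189),.184);b=P("barR","w_pail",(299,182.3),.184)
l=P("lid","w_pail",(255.7,169),.104);print("mid",(a+b)/2,"len",np.linalg.norm(a-b),"yaw pail y",np.degrees(np.arctan2(*(a-b)[::-1]))-90)
tl=P("tipL","w_hook",(227.3,206.7),.233);tr=P("tipR","w_hook",(280.7,204.3),.233)
d=P("drive","w_drive",(255.3,180),.078); v=(tl+tr)/2-d
print("hoist yaw",np.degrees(np.arctan2(v[1],v[0])-np.arctan2(.270,-.035)),np.linalg.norm(v),"tipyaw",np.degrees(np.arctan2(*(tl-tr)[::-1]))-90)
# gearbox edges (top z .046)
P1=lambda px:P("gb","w_drive",px,.046)
e=P1((190+80/3,110+30/3));f=P1((190+103/3,110+255/3));g=P1((190+293/3,110+30/3));h=P1((190+298/3,110+250/3))
for q in((e-f),(g-h)):print(np.degrees(np.arctan2(q[1],q[0])))
c=P("boss","w_crank",(248.7,159.3),.074);k=P("grip","w_crank",(276.7,218),.112)
print("crank yaw",np.degrees(np.arctan2(*(k-c)[::-1])),np.linalg.norm(k-c))
E
```

```text
barL [0.4932 0.3847 0.184 ]
barR [0.5208 0.2878 0.184 ]
lid [0.5095 0.3366 0.104 ]
mid [0.507  0.3363] len 0.10072307101592569 yaw pail y 15.871132354106976
tipL [0.5382 0.1275 0.233 ]
tipR [0.5409 0.0689 0.233 ]
drive [ 0.589  -0.1691  0.078 ]
hoist yaw 3.0967006825573935 0.2719006124200616 tipyaw 2.593273187448034
gb [ 0.6581 -0.121   0.046 ]
gb [ 0.56  -0.127  0.046]
gb [ 0.6579 -0.2095  0.046 ]
gb [ 0.5622 -0.2147  0.046 ]
3.4895953994332345
3.095581904403447
boss [ 0.5381 -0.3437  0.074 ]
grip [ 0.4784 -0.3756  0.112 ]
crank yaw -151.8887950472163 0.06768275844650558
```

```bash
cat >> h.py <<'E'
HY=np.radians(3.0); DR=np.array([.589,-.1691]); SEAT=np.array([.5697,.1000])
hx=np.array([np.cos(HY),np.sin(HY)])
def f(l): print(l,"t",round(env.get_time(),2),"p",env.get_ee_pos().round(4),"F",env.get_contact_force().round(1),"w",round(env.get_width(),3),"ff",round(env.get_finger_force(),1),flush=True)
E
python3 - <<'E'
from h import *
b=np.array([.5073,.3364]); o=down(np.radians(105.9))
env.command_gripper(0.5)
env.move_to((*b,.42),o); f("above")
env.move_l((*b,.364)); f("at")
env.command_gripper(0.0); f("grip")
env.move_l((*b,.432)); f("lift")
env.move_to((.44,.095,.432),down(HY+np.pi/2)); f("pre")
im,t=look("w_pre")
im2=env.snapshot("scene")
cv2.imwrite("pics/pre.png",np.hstack([cv2.resize(im[:,:,::-1],(400,300)),cv2.resize(im2[100:340,150:470,::-1],(400,300))]))
E
```

```text
above t 7.01 p [0.5074 0.3365 0.4203] F [ 0.5 -0.1  0.2] w 0.498 ff 0.0
at t 7.53 p [0.5075 0.3365 0.3642] F [-0.4 -0.8  0.8] w 0.498 ff 0.0
grip t 8.24 p [0.5072 0.3364 0.3642] F [-1.8 -0.6  1.2] w 0.079 ff 30.0
lift t 8.84 p [0.507  0.3362 0.4304] F [-0.6  0.2 -6.5] w 0.074 ff 30.0
pre t 9.82 p [0.4404 0.0956 0.432 ] F [ 0.3  1.5 -4.8] w 0.074 ff 30.0
```

View pics/pre.png

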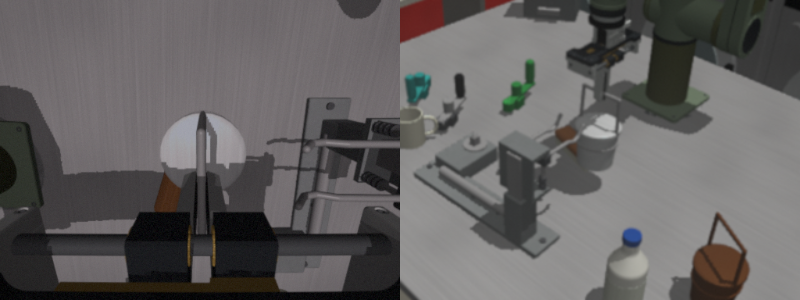

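Pail is held; the bail bar is at (200,130–210) in the wrist view, parallel to the line between the prong tips. Hooking now.

```bash
python3 - <<'E'
from h import *
env.move_l((*SEAT,.432),vel=.1); f("over seat")
for z in (.40,.385,.374,.370):
    env.move_l((*SEAT,z),vel=.06); f(z)
env.command_gripper(0.35); env.sleep(.2); f("open")
env.move_l((*SEAT,.50),vel=.15); f("up")
env.sleep(.3); env.move_l((*(SEAT-.06*hx),.55),vel=.2)
im,t=look("w_hung"); im2=env.snapshot("scene")
cv2.imwrite("pics/hung.png",np.hstack([cv2.resize(im[:,:,::-1],(400,300)),cv2.resize(im2[170:320,160:360,::-1],(400,300))]))
E
```

```text
over seat t 11.38 p [0.5693 0.1001 0.432 ] F [-0.6 -0.5 -5.7] w 0.075 ff 30.0
0.4 t 12.06 p [0.5698 0.1    0.3999] F [-0.2 -0.7 -5.7] w 0.073 ff 30.0
0.385 t 12.46 p [0.5693 0.1    0.3844] F [-0.7 -0.6 -3.9] w 0.074 ff 30.0
0.374 t 12.79 p [0.5696 0.1    0.3737] F [-1.6  0.4 -2.6] w 0.07 ff 30.0
0.37 t 13.04 p [0.5697 0.1    0.37  ] F [-1.2 -0.5 -1.6] w 0.076 ff 30.0
open t 13.84 p [0.5697 0.1    0.37  ] F [ 0.5 -0.4 -0.6] w 0.348 ff 0.0
up t 14.86 p [0.5695 0.1    0.4987] F [-0.8 -0.8  0.1] w 0.353 ff 0.0
```

View pics/hung.png

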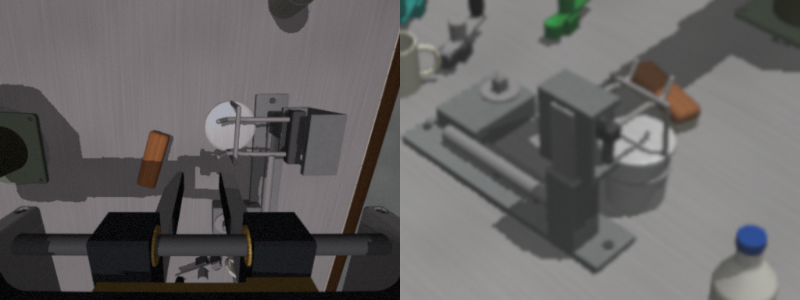

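Pail hangs on both prongs: bar at (238,130) in the wrist view, fingers clear. Next, a close look straight down on the crank.

```bash
python3 - <<'E'
from h import *
env.move_to((.45,-.2,.42),down(0.0)); env.move_to((.43,-.355,.33),down(0.0)); env.sleep(.2)
im,t=look("w_c2"); f("")
cv2.imwrite("pics/c2z.png",cv2.resize(im[40:190,170:370,::-1],(800,600),interpolation=cv2.INTER_CUBIC))
E
```

```text
t 18.05 p [ 0.4308 -0.354   0.3314] F [-0.2  0.7  0.4] w 0.352 ff 0.0
```

View pics/c2z.png

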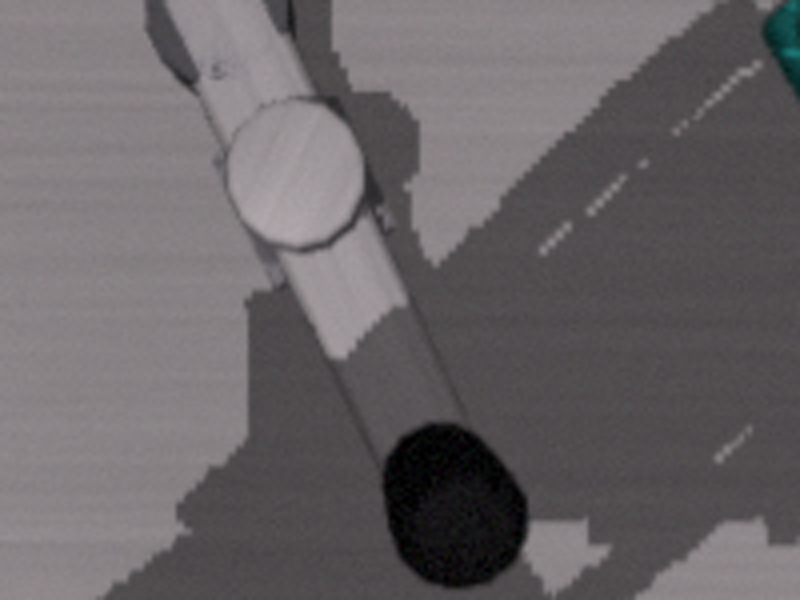

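```bash
python3 - <<'E'
from h import *
np.set_printoptions(precision=4,suppress=True)
t=np.load("pics/w_c2_t.npy"); C=lambda x,y,z:cast("wrist",(170+(x+.5)/4-.5,40+(y+.5)/4-.5),z,t)[:2]
b=C(296,171,.074);g=C(455,512,.112);print(b,g,np.linalg.norm(g-b))
an=lambda v:np.degrees(np.arctan2(v[1],v[0]))
print(an(g-b),an(C(380,462,.04)-C(205,95,.04)),an(C(465,418,.04)-C(290,35,.04)))
mid=(C(205,95,.04)+C(380,462,.04)+C(290,35,.04)+C(465,418,.04))/4
u=np.array([np.cos(np.radians(-154.8)),np.sin(np.radians(-154.8))]); print("boss off arm axis",np.cross(u,b-mid))
E
```

```text
[ 0.5383 -0.3429] [ 0.4741 -0.3741] 0.07139499365778558
-154.04219229916225 -154.167127354663 -153.82894479498634
boss off arm axis -0.00043810197449636965<stdin>:8: DeprecationWarning: Arrays of 2-dimensional vectors are deprecated. Use arrays of 3-dimensional vectors instead. (deprecated in NumPy 2.0)
```

```bash
cat >> h.py <<'E'
def lower(xy,z0,z1,step=.004,lim=6):
    F0=env.get_contact_force()[2]; z=z0
    while z>z1+1e-6:
        z=max(z-step,z1); env.move_l((*xy,z),vel=.06)
        dF=env.get_contact_force()[2]-F0
        if dF>lim: print("contact z",round(z,4),env.get_contact_force().round(1)); return z
    f("lowered"); return z
E
python3 - <<'E'
from h import *
b=np.array([.538,-.343]); o=down(np.radians(26.0))
env.command_gripper(0.55)
env.move_to((*b,.34),o); env.move_l((*b,.242),vel=.12); f("at")
env.command_gripper(0.0); f("grip")
env.move_l((*b,.36)); f("lift")
env.move_to((*DR,.36),down(HY)); f("above")
env.move_l((*DR,.335),vel=.1); env.sleep(.2)
z=lower(DR,.335,.293); f("end")
E
```

```text
at t 20.05 p [ 0.5383 -0.3434  0.243 ] F [ 0.6 -0.  -0. ] w 0.547 ff 0.0
grip t 20.52 p [ 0.5382 -0.3429  0.2426] F [-0.8  1.5  3.2] w 0.314 ff 30.0
lift t 21.46 p [ 0.5375 -0.3426  0.3582] F [-0.3  0.5 -3.5] w 0.317 ff 29.9
above t 22.21 p [ 0.5888 -0.1692  0.3589] F [ 0.5 -2.1 -4.6] w 0.313 ff 29.9
lowered t 25.56 p [ 0.5889 -0.1691  0.2928] F [ 0.3 -0.1 -4.1] w 0.315 ff 29.9
end t 25.56 p [ 0.5889 -0.1691  0.2928] F [ 0.3 -0.1 -4.1] w 0.315 ff 29.9
```

```bash
python3 - <<'E'
from h import *
env.command_gripper(0.5); env.sleep(.3); f("rel")
env.move_l((*DR,.36),vel=.2)
G=DR-.075*hx
env.move_to((G[0]-.04,G[1],.40),down(0.0)); env.sleep(.15)
im,t=look("w_g"); im2=env.snapshot("scene"); f("")
cv2.imwrite("pics/g.png",np.hstack([cv2.resize(im[60:240,130:370,::-1],(400,300)),cv2.resize(im2[170:275,140:280,::-1],(400,300))]))
E
```

```text
rel t 26.36 p [ 0.589  -0.1691  0.293 ] F [-0.9 -0.8 -0.4] w 0.496 ff 0.0
 t 27.65 p [ 0.475  -0.173   0.3991] F [ 0.4 -0.1 -0.5] w 0.498 ff 0.0
```

View pics/g.png

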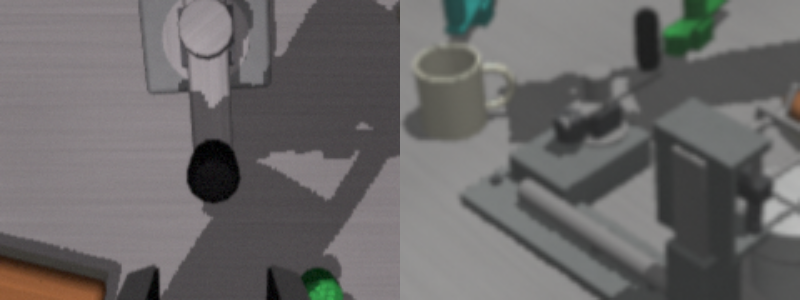

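Crank is home: boss at (206,27) over the drive, grip at (213,172), pointing at the robot. I'll locate the grip and wind.

```bash
python3 - <<'E'
from h import *
t=np.load("pics/w_g_t.npy")
g=cast("wrist",(257.8,163.2),.160,t)[:2]; b=cast("wrist",(253.6,76.2),.124,t)[:2]
print(g,b,np.linalg.norm(g-DR)); C=DR
v=g-DR; phi=np.arctan2(v[1],v[0]); print("phi",np.degrees(phi))
G=C+.075*v/np.linalg.norm(v)
env.move_to((*G,.40),down(0.0)); env.move_l((*G,.312)); f("at grip")
env.command_gripper(0.0); f("held")
tot=13.3; n=int(np.ceil(tot/np.radians(15)))
for i in range(1,n+1):
    a=phi-tot*i/n
    env.move_l((C[0]+.075*np.cos(a),C[1]+.075*np.sin(a),.312),vel=.12)
    if i%6==0: f(i)
    F=env.get_contact_force()
    if np.linalg.norm(F)>40: f("STOP"); break
env.sleep(.3); f("wound")
E
```

```text
[ 0.51729286 -0.17333546] [ 0.5883736 -0.1695965] 0.07183211534064748
phi -176.61968860354546
at grip t 28.67 p [ 0.5142 -0.1737  0.3128] F [0.9 0.2 0.6] w 0.5 ff 0.0
held t 29.11 p [ 0.5145 -0.1737  0.313 ] F [-1.   0.8  3. ] w 0.293 ff 30.0
6 t 31.01 p [ 0.5843 -0.0935  0.3129] F [-0.6  4.4  8.2] w 0.295 ff 30.0
12 t 32.91 p [ 0.6649 -0.1643  0.3131] F [4.7 0.9 5.7] w 0.295 ff 30.0
18 t 34.81 p [ 0.594  -0.2437  0.3125] F [0.5 1.7 6.9] w 0.293 ff 30.0
24 t 36.71 p [ 0.5147 -0.1751  0.3122] F [5.  1.  3.2] w 0.292 ff 30.0
30 t 38.61 p [ 0.5817 -0.0937  0.3126] F [-0.8  4.3 11.5] w 0.293 ff 30.0
36 t 40.51 p [ 0.6646 -0.1621  0.3131] F [7.2 0.9 5. ] w 0.289 ff 30.0
42 t 42.41 p [ 0.5955 -0.2437  0.3124] F [0.7 0.4 7.7] w 0.29 ff 30.0
48 t 44.31 p [ 0.5147 -0.1767  0.312 ] F [6.  0.5 3.1] w 0.29 ff 30.0
wound t 45.56 p [ 0.5301 -0.1226  0.3122] F [ 0.7 -1.2  7. ] w 0.292 ff 30.0
```

```bash
python3 - <<'E'
from h import *
p=env.get_ee_pos()[:2]
env.command_gripper(0.5); f("rel"); env.move_l((*p,.42),vel=.15)
env.move_to((.45,-.30,.45),down(0.0)); env.sleep(.5)
im2=env.snapshot("scene"); f("")
cv2.imwrite("pics/end.png",cv2.resize(im2[130:340,130:410,::-1],(800,600),interpolation=cv2.INTER_CUBIC))
E
```

```text
rel t 46.08 p [ 0.5301 -0.1221  0.3115] F [-0.2  1.2 -0.5] w 0.501 ff 0.0
 t 48.31 p [ 0.4502 -0.2997  0.45  ] F [0.9 0.1 0.5] w 0.501 ff 0.0
```

View pics/end.png

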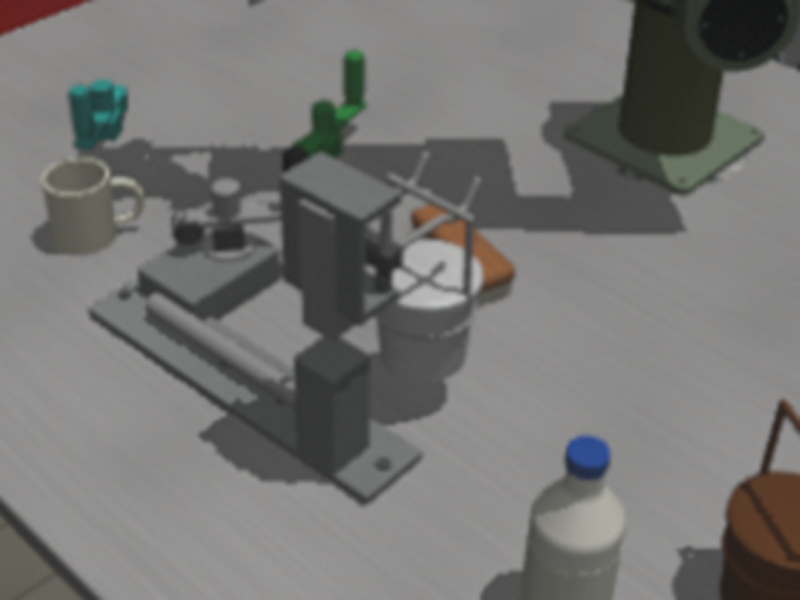

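```bash
python3 - <<'E'
from h import *
for z in (.21,.225,.24,.255): print(z,cast("scene",(266.5,192.3),z)[:2].round(3),cast("scene",(294.5,206),z)[:2].round(3))
# expected bar ends near (.572,.052) and (.567,.148)
E
```

```text
0.21 [0.551 0.036] [0.544 0.131]
0.225 [0.567 0.052] [0.56  0.145]
0.24 [0.583 0.067] [0.576 0.158]
0.255 [0.599 0.082] [0.592 0.171]
```

```bash
python3 - <<'E'
from h import *
for z in (.13,.14,.15,.16): print(z,cast("scene",(282.6,225.2),z)[:2].round(3))
env.sleep(.5); print(env.get_time())
E
```

```text
0.13 [0.549 0.097]
0.14 [0.558 0.106]
0.15 [0.568 0.114]
0.16 [0.577 0.123]
48.8083
```

The pail seems about 45 mm up, though the lid reading is less certain. I'll add 1 rad for margin, which stays below the stop.

```bash
python3 - <<'E'
from h import *
p=np.array([.5301,-.1221]); v=p-DR; phi=np.arctan2(v[1],v[0]); C=DR
env.move_to((*p,.42),down(0.0)); env.move_l((*p,.312)); f("at"); env.command_gripper(0.0); f("held")
for i in range(1,5):
    a=phi-1.0*i/4; env.move_l((C[0]+.075*np.cos(a),C[1]+.075*np.sin(a),.312),vel=.1); f(i)
q=env.get_ee_pos()[:2]
env.command_gripper(0.5); f("rel"); env.move_l((*q,.42)); env.move_to((.45,-.30,.45),down(0.0)); env.sleep(1.2); f("end")
print(env.hand_in())
E
```

```text
at t 50.48 p [ 0.5305 -0.1228  0.313 ] F [0.6 0.2 0.6] w 0.501 ff 0.0
held t 50.93 p [ 0.5304 -0.1225  0.313 ] F [-0.3 -2.   2.2] w 0.29 ff 30.0
1 t 51.27 p [ 0.5442 -0.1088  0.3129] F [-1.8  0.8  5.4] w 0.289 ff 30.0
2 t 51.6 p [ 0.5603 -0.0993  0.3129] F [-1.4  2.3  6.8] w 0.291 ff 30.0
3 t 51.93 p [ 0.5784 -0.094   0.3129] F [-1.9  3.6  6.2] w 0.294 ff 30.0
4 t 52.27 p [ 0.5973 -0.0933  0.313 ] F [0.2 4.  6.9] w 0.29 ff 30.0
rel t 52.79 p [ 0.5966 -0.0946  0.3117] F [-0.1 -0.5 -0. ] w 0.501 ff 0.0
end t 55.86 p [ 0.45 -0.3   0.45] F [0.2 0.4 0.5] w 0.503 ff 0.0
the job is handed in; nothing more can be done
None
```

Job handed in at about 56 s, no verdict returned: the pail hangs on the double hook, about 50 mm clear by my estimate (camera readings were rough and came before the last 1 rad of winding), with the crank home on the drive and wound about 14 rad, and the bottle, brush and mug untouched.

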